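# Change the e-spinner over for plying

### The arm

A 6-joint arm with a two-finger parallel gripper is mounted at the origin on the work surface. World frame = base frame: x ahead of the robot, y to its left, z up, the work surface at z = 0. Lengths are in mm, angles in rad, forces in N, time in s.
With the tool pointing down it reaches from about 200 to 875 mm from the base axis. Payload 3.4 kg.
Tool frame: the origin (TCP) lies midway between the tips of the shut fingers; the grasp point (between the pads) lies 19 mm behind it; z points along the fingers, x is the direction in which the jaws open and shut, and the axes are right-handed (so a half turn about z gives the same grasp; the last joint's range is limited). The gripper opens to 94 mm and grips with 3 to 60 N. Pads are 16 mm wide; open, the fingers measure 119 mm over their backs; the gripper's body (75 mm by 177 mm) begins 78 mm behind the grasp point.
Start: joints at [-1.296, 0.276, 1.505, -0, 1.361, -0.121], TCP at [221.692, -530.583, 205.493] pointing down, gripper open.
Joint ranges: [-2.89, 2.89], [-0.75, 2.08], [0.22, 2.7], [-1.18, 4.32], [0.11, 2.71], [-2.7, 2.7]. Speed limits (rad/s): [2.57, 2.57, 3.14, 3.14, 3.14, 3.14].

### API

Orientations are given as [roll, pitch, yaw] about the fixed x, y, z axes, in that order (R = Rz(yaw) Ry(pitch) Rx(roll)).
In Python, from station import r, vision, ticket gives the robot as it stands.
- The arm moves only by the shell command python3 -m inch 'ROWS' [FORCE]. ROWS is JSON, a list that holds one entry, the list of rows, each a list of 5 numbers: the shift along the tool's x, y, z in cm, then the turn about the tool's z in rad, then the opening, from 0 (shut) to 1 (fully open). A call has exactly 10 rows; each row shifts and turns the commanded pose from where the row before left it, along the tool's axes as they then stand; what a row does not reach is not made up. A row lasts 1/10 s, in which the tool goes at most 50 mm and 8.59 degrees, less where a joint would pass 70% of its speed; a pose out of reach is approached as far as the arm can. A call is refused whole if a number of a shift passes 5 or a number of a turn 0.15, either way. A call with a gripper value outside its range is refused whole. The fingers move at their own pace and stop on an object; FORCE is the grip in N (left out, the last holds). Time passes only in rows, so rows that do not move let the fingers close, or fill a call up. It gives the time, the measured TCP pose, the force and the opening at its end, in the units of the state.
- r.get_state(): the state, without advancing time (a new reading comes with each control period).
- vision.get_image(name): name is "scene" or "top"; returns a dict with "frame" (400x640x3 uint8, red, green, blue), "K" (3x3 intrinsics, pixels), "R" (3x3) and "t" (3): a world point X has camera coordinates R X + t. Camera axes: x right, y down, z forward; pixel columns grow to the right and rows downward; lengths in mm; the calibration is good to about 2 mm. A picture is of the moment at which its call begins. There is no depth.
- ticket.finish_job(): hands the job in, once; it reports no verdict.
The state is a dict: "time": time; "q": joint angles; "qvel": joint speeds; "joint_efforts": joint torques, N m; "ee_pos": TCP position; "eef_rot": TCP orientation; "ft_force": force on the tool from outside, world axes, zero at the start; "wrist_torque": the same for the moment, N m; "gripper_width": finger opening in mm.
Only numpy, scipy, OpenCV 4.12 (cv2) and the standard library are available. Lean on these libraries where they do the work, as an engineer would, in place of code of your own. Each camera call takes 0.05 s, during which the arm holds its last target. There are 200 camera calls.

### The job

The electric spinner stands idle with its power on. Change it over for plying as its maker advises, never reversing it under power: press the wide main rocker to switch it off, press the slim direction rocker over to its other side, then press the main rocker to switch it on again. Press lightly, do not turn the speed knob or the flyer, and do not pick up or shift the things lying around the machine.

Things in the scene. Friction and masses are not known exactly. Their poses are not given: they have to be found in the camera images.
- spinner: Table-top electric spinner, wooden base 300 (x) x 290 (y) mm, fast to the table on suction feet. Origin: under the middle of the base, at table height. Its x points to its back (the yarn orifice is its front), y to its left, z up. Right: console (x -130 to 130, y -140 to -20 mm) with a level aluminium top 110 mm high; along y = -80 mm it carries direction rocker (x -70), speed knob (0), main rocker (x +70).
- main_rocker (a joint): Main switch: wide white rocker in a black bezel, 34 mm long (machine's x, front and rear halves) x 25 mm wide. Angle in rad: +0.2 = on, front half down, rear half up (the start); -0.2 = off, rear half down, front half up. Press the outer part of the raised half (8 to 15 mm from the pivot) straight down: about 4 N at its end, less as it moves; past the middle it snaps over and stays, before that it springs back.
- direction_rocker (a joint): Twist direction switch: slim white rocker in a black bezel, 15 mm wide (machine's x) x 34 mm long (machine's y, left and right halves). Angle in rad: +0.2 = right half (-y) down, left half up; -0.2 = left half (+y) down, right half up. It starts either way. Same force, heights and snap action as the main rocker: press the raised half down.
- main_pivot (a point): Middle of the main rocker's pivot line, level with the console top, at (70, -80, 110) mm of the machine. Heights above the table, for both rockers: raised end 122.6 mm, pressed end 116 mm (travel 7 mm), low black bezel around it 113 mm. A black bar marks the front half, a black ring the rear half.
- direction_pivot (a point): Middle of the direction rocker's pivot line, level with the console top, at (-70, -80, 110) mm of the machine.
- direction_left (a point): Top edge of the direction rocker's left end (machine +y), 17 mm from its pivot.
- knob_pointer (a point): Rim end of the white pointer on top of the round black speed knob (36 mm across, top 133 mm above the table), which stands between the two rockers and turns easily. Leave it as set.
- flyer_arm_end (a point): Rear end of one arm of the flyer (dark wooden fork round a bobbin) on the machine's left, 51 mm from its axis, which runs along the machine's x at y = 75, 100 mm high; its parts reach 60 mm from the axis and it turns easily. Leave it alone. Behind it a belt housing (x 113 to 143, y 5 to 135 mm) 140 mm high, in front a wooden post 122 mm high.
- spare_bobbin: Loose empty wooden bobbin standing on end beside the console: 74 mm across, 120 mm tall. Origin: centre of its underside.
- drink_bottle: Loose orange drink bottle with a red cap, 62 mm across, 200 mm tall, standing to the left of the machine. Origin: centre of its underside.
- glasses_case: Loose black spectacle case 160 x 66 x 40 mm, lying to the right. Origin: centre of its underside, x along its length.
- orifice_hook: Loose threading hook, a wooden handle with a brass wire hook, 144 mm long, 16 mm wide, 12 mm high, lying to the left of the machine. Origin: on the table below the tool, 22 mm from the handle's middle towards the hook, x along it towards the hook.

How it is judged:
By the outcome, as a careful person would: the job done as asked, in the order asked, and still so for the second after the job is handed in, with the robot touching nothing.
It also fails if it takes over 38 s, if anything falls off the work surface, if the arm or the gripper's body presses on something with over 40 N, if the wrist force passes 120 N, or if a joint passes its speed limit or range.

## Working session

There is one attempt and no reset: what is moved stays moved. The work goes in short steps, Python scripts to look and compute and a shell command to move; the robot and the scene stay as the last step left them, time stands still between calls to the robot, and variables do not carry over. Pictures are saved under pics/ and viewed, about 8 in all and at most 12, crops included, and the job is handed in when it is done.

```bash
mkdir -p pics
cat > h.py <<'E'
import numpy as np, cv2
from station import r, vision, ticket
def grab(n,tag):
    d=vision.get_image(n); cv2.imwrite(f'pics/{tag}.png',d['frame'][:,:,::-1]); np.savez(f'pics/{tag}.npz',**d); return d
def ray(d,px,z):
    K,R,t=np.array(d['K']),np.array(d['R']),np.array(d['t'])
    c=-R.T@t; v=R.T@np.linalg.inv(K)@np.array([px[0],px[1],1.]); return c+v*(z-c[2])/v[2]
def proj(d,X):
    p=np.array(d['K'])@(np.array(d['R'])@np.array(X,float)+np.array(d['t'])); return p[:2]/p[2]
E
python3 - <<'E'
from h import *
for n in('top','scene'):
    d=grab(n,n+'0'); print(n,-np.array(d['R']).T@d['t'],d['K'][0][0])
print(r.get_state())
E
```

```text
top [460.30363213  34.3879504  998.0395092 ] 382.05647463950197
scene [1269.66251272 -472.13725308  735.74159193] 364.17488023745454
{'time': 0.1, 'q': array([-1.29600621e+00,  2.76512276e-01,  1.50598831e+00, -5.68101050e-06,
        1.36071606e+00, -1.21006169e-01]), 'qvel': array([ 1.27973088e-03, -1.39237373e-03, -1.36391219e-03,  1.13979774e-03,
        1.98441070e-05,  6.79820342e-04]), 'joint_efforts': array([ 8.11811715e-04, -4.05456340e+01, -2.37780440e+01,  7.01233163e-02,
        2.99567368e-02, -4.55605891e-05]), 'ee_pos': array([ 221.5374408 , -530.0559728 ,  204.70962211]), 'eef_rot': array([-3.14140213e+00,  1.61279495e-03, -1.17499869e+00]), 'ft_force': array([0.86657388, 0.65799561, 0.24825129]), 'wrist_torque': array([-0.00691744, -0.0280274 ,  0.00459793]), 'gripper_width': 94.07131189330543}
```

View pics/top0.png

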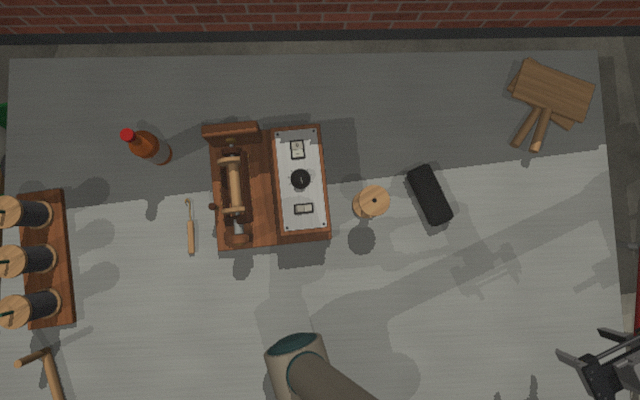

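View pics/scene0.png

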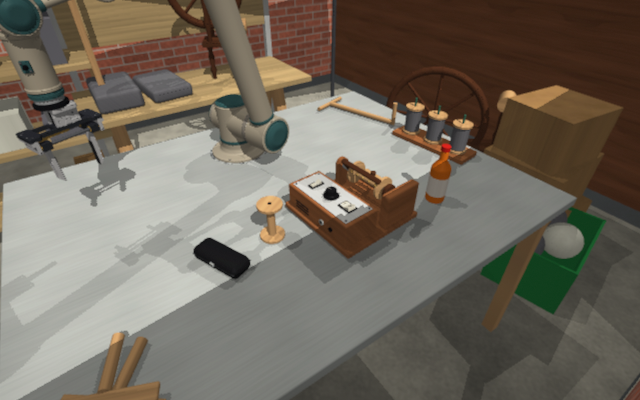

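The top view shows the spinner's console, with the main rocker near (297,149), the knob near (300,180) and the direction rocker near (304,209). The spare bobbin is at (372,200). I'll zoom in and measure next.

Run:
```python
from h import *
t=dict(np.load('pics/top0.npz')); s=dict(np.load('pics/scene0.npz'))
g=cv2.cvtColor(t['frame'],cv2.COLOR_RGB2GRAY)
m=(g[120:240,270:330]<60).astype(np.uint8)
n,l,st,c=cv2.connectedComponentsWithStats(m)
for i in range(1,n):
    if st[i,4]>15: print(st[i]+[270,120,0,0,0],c[i]+[270,120],ray(t,c[i]+[270,120],113)[:2])
# dark blobs with fill (bezels as outer contours)
for cn in cv2.findContours(m,cv2.RETR_EXTERNAL,cv2.CHAIN_APPROX_NONE)[0]:
    if len(cn)>15:
        (x,y),wh,a=cv2.minAreaRect(cn); print('rect',x+270,y+120,wh,a,ray(t,(x+270,y+120),113))
a=cv2.resize(t['frame'][115:255,200:340],None,fx=4,fy=4,interpolation=cv2.INTER_CUBIC)[:,120:]
b=cv2.resize(s['frame'][165:225,285:375],None,fx=4,fy=4,interpolation=cv2.INTER_CUBIC)
o=np.zeros((560,800,3),np.uint8);o[:,:440]=a[:, :440];o[:240,440:800]=b
cv2.imwrite('pics/z0.png',o[:,:,::-1])
```

```text
[287 125   7   5  18] [290.22222222 127.16666667] [711.2914292   54.25479779]
[294 124  11   5  25] [300.4  126.24] [712.99429367  30.19252776]
[270 127  10 104 298] [273.33557047 186.30872483] [571.8520824   97.01206396]
[291 150  14   9  28] [296.60714286 156.17857143] [641.56522045  41.04090395]
[291 170  19  19 276] [299.81884058 178.55072464] [588.45764328  34.95153172]
[294 205  19   9  36] [302.63888889 210.41666667] [513.7733287   30.44229067]
[276 231   8   9  23] [279.7826087  235.95652174] [456.36926831  84.67878209]
[285 234  21   6  58] [295.44827586 236.5862069 ] [453.8417621   48.68570085]
rect 295.0 236.5 (5.0, 20.0) 90.0 [454.07065354  49.7125491  113.        ]
rect 309.47297286987305 234.83783721923828 (3.452378749847412, 6.5759596824646) 80.53767395019531 [456.88743282  16.24668659 113.        ]
rect 279.2500047683716 236.25001525878906 (9.192388534545898, 5.656853675842285) 45.0 [455.73299854  85.91765913 113.        ]
rect 303.0 209.0 (8.0, 18.0) 90.0 [517.04066135  29.51352289 113.        ]
rect 300.0 179.0 (18.0, 18.0) 90.0 [587.38914181  34.55765899 113.        ]
rect 297.5 154.0 (13.0, 8.0) 0.0 [646.69526529  38.81003453 113.        ]
rect 290.0754737854004 144.23584747314453 (1.923047661781311, 7.28010892868042) 15.945395469665527 [670.38207979  55.62716212 113.        ]
rect 298.0 140.5 (1.0, 8.0) 90.0 [678.88204024  36.7741585  113.        ]
rect 272.7845792770386 178.5572395324707 (103.07071685791016, 4.665096282958984) 85.42607879638672 [590.07018958  97.90192525 113.        ]
rect 280.0 128.0 (4.0, 4.0) 90.0 [709.81845089  78.37061985 113.        ]
rect 289.6499996185303 127.05000019073486 (5.692099571228027, 4.110960960388184) 18.43494987487793 [711.60185377  55.59613124 113.        ]
rect 299.0 126.0 (4.0, 10.0) 90.0 [713.64496653  33.48121695 113.        ]
```

View pics/z0.png

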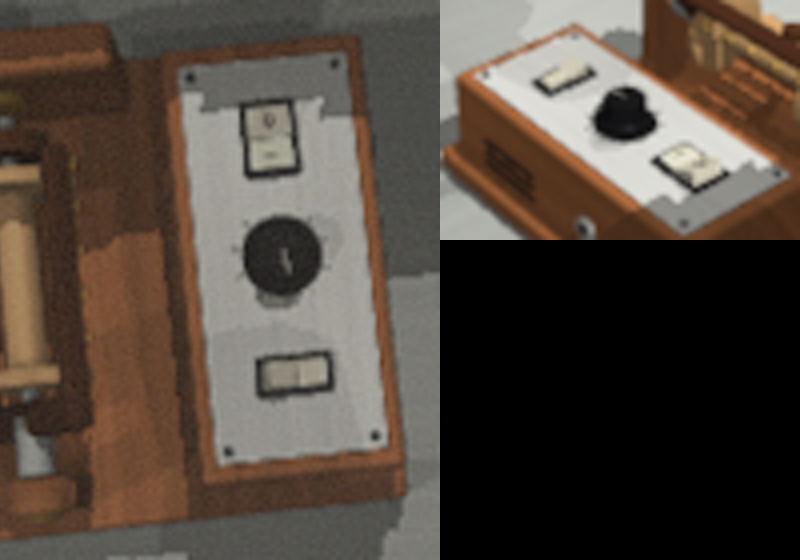

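```bash
cat > pose.py <<'E'
from h import *
t=dict(np.load('pics/top0.npz')); s=dict(np.load('pics/scene0.npz'))
z=lambda x,y:(230+x/4-.4,115+y/4-.4)
P=lambda l,h:np.mean([ray(t,z(*p),h) for p in l],0)
M=P([(240,103),(295,98),(300,172),(246,178)],113)
D=P([(256,357),(332,350),(334,391),(259,398)],113)
S=P([(190,77),(335,63),(376,436),(229,452)],110)
yaw=np.arctan2(*(M-D)[1::-1]); C=(M+D+S)/3; C[2]=0
ex=np.array([np.cos(yaw),np.sin(yaw),0]); ey=np.array([-ex[1],ex[0],0])
W=lambda x,y,h: C+ex*x+ey*(y+80)+[0,0,h]
E
python3 - <<'E'
from pose import *
print(M,D,S,'dist',np.linalg.norm(M-D),'yaw',yaw,'C',C)
w=lambda s_,u:(np.round((u-np.array([s_[0],s_[1]]))*10))
im=cv2.resize(s['frame'][165:225,285:375],None,fx=8,fy=8,interpolation=cv2.INTER_CUBIC)[:, :, ::-1].copy()
for n,x,y in(('Lr',-70,-63.3),('Rr',-70,-96.7)):
  for h,c in((122.6,(0,0,255)),(116,(255,0,0))):
    for dx in(-7.5,7.5):
      p=proj(s,W(x+dx,y,h)); print(n,h,p); cv2.circle(im,tuple(int(v) for v in (p-[285,165])*8+4),4,c,1)
for x in(53.3,86.7):
  for dy in(-12.5,12.5):
    p=proj(s,W(x,-80+dy,122.6 if x>70 else 116)); cv2.circle(im,tuple(int(v) for v in (p-[285,165])*8+4),4,(0,200,0),1)
cv2.imwrite('pics/z1.png',im)
E
```

```text
[658.57853969  39.27844511 113.        ] [519.11982235  28.47979788 113.        ] [589.25358831  34.03274025 110.        ] dist 139.87617604333812 yaw 0.07727836992271371 C [588.98398345  33.93032775   0.        ]
Lr 122.6 [318.09424881 177.73518192]
Lr 122.6 [321.22218776 179.89406652]
Lr 116 [318.09980445 179.54357262]
Lr 116 [321.21657117 181.71021384]
Rr 122.6 [309.36222209 181.65227702]
Rr 122.6 [312.46249531 183.87893661]
Rr 116 [309.39939523 183.47428625]
Rr 116 [312.48869918 185.70869425]
```

View pics/z1.png

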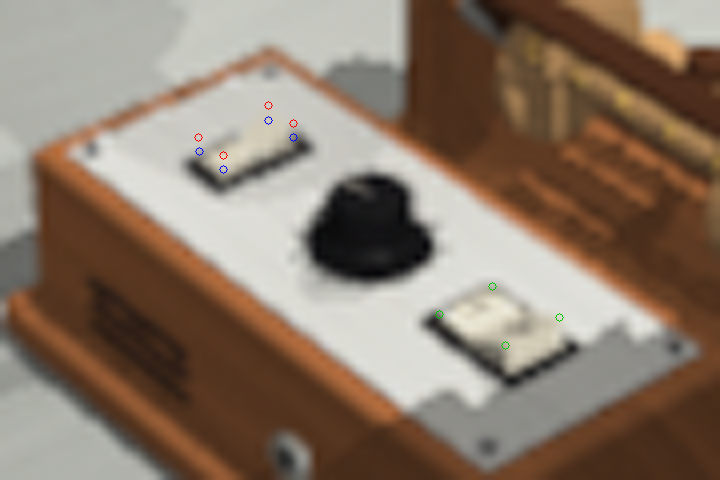

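Run:
```python
from h import *
f=lambda n:np.mean([vision.get_image(n)['frame'].astype(float) for _ in range(6)],0)
S=f('scene');T=f('top')
np.savez('pics/avg.npz',S=S,T=T)
st=lambda a:np.clip((a-20)*1.0,0,255).astype(np.uint8)
a=cv2.resize(st(S[172:197,302:332]),(780,650)[:2],interpolation=cv2.INTER_CUBIC)
o=np.zeros((600,800,3),np.uint8)
o[:400,:480]=cv2.resize(st(S[173:193,304:328]),(480,400),interpolation=cv2.INTER_CUBIC)
o[:300,490:790]=cv2.resize(st(T[198:218,293:313]),(300,300),interpolation=cv2.INTER_CUBIC)
o[300:600,490:790]=cv2.resize(st(T[139:159,288:308]),(300,300),interpolation=cv2.INTER_CUBIC)
cv2.imwrite('pics/z2.png',o[:,:,::-1])
print(T[205:213,294:314].mean(2).round().astype(int)); print(T[140:160,296:299].mean(2).round().astype(int).T)
```

```text
[[ 30  49  69  95 113 108 111 109 109 114 121 134 132 139 144 147 149 115
   56 107]
 [ 38  72 102 130 140 135 136 135 137 132 133 150 148 149 149 149 153 133
   50 101]
 [ 45  78 108 129 134 132 135 133 133 127 127 149 148 148 147 148 152 138
   51 103]
 [ 49  75 103 123 136 133 133 133 134 123 118 149 148 148 146 148 153 138
   48  93]
 [ 51  67 101 118 134 132 132 133 133 123 115 150 148 148 147 149 156 137
   40  84]
 [ 51  65  97 113 138 136 135 136 137 125 124 156 153 139 134 127 125 108
   45  84]
 [ 51  66  98 100 114 112 109 110 110  96  91 114 110  93  85  70  63  54
   39  89]
 [ 58  53  80  71  66  65  56  55  55  43  38  39  45  46  52  50  51  60
   64 106]]
[[ 54  89 131 108  92  88 106 132 137 123 142 159 159 133 142 161 142  88
   37  84]
 [ 43  94 132 113 112 101  92 124 138 135 148 161 159 122 133 162 133  75
   44  87]
 [ 41 106 140 129 109 101 125 138 141 147 155 160 159 129 137 162 128  64
   51  89]]
```

View pics/z2.png

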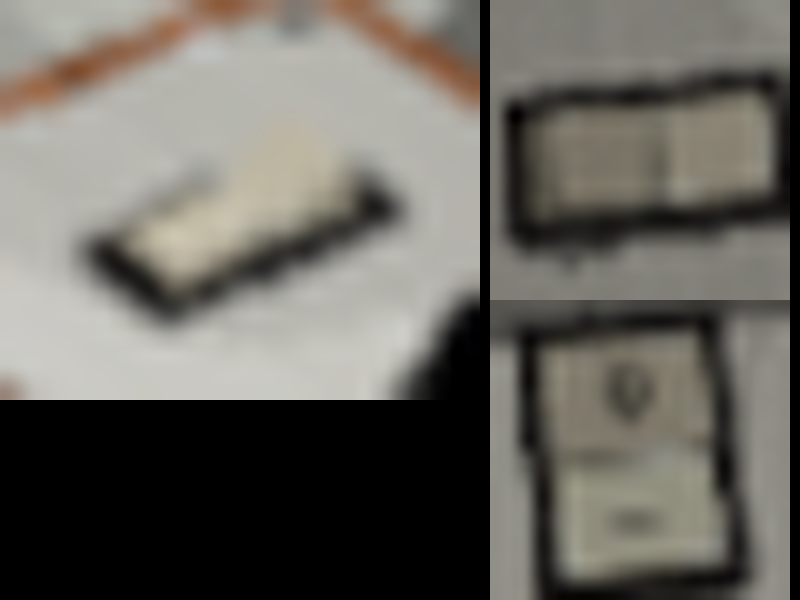

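The left half of the direction rocker is raised: it stands above the bezel at its machine-left end, and its end face shows in the top view. So main rocker rear comes first, then direction left, then main front. The rocker spacing measures 139.9 mm against 140, so I'll start moving.

```bash
cat > go.py <<'E'
import sys
from pose import *
T={'rear':W(82,-80,0),'front':W(58,-80,0),'dir':W(-70,-66,0)}
st=r.get_state(); p=np.array(st['ee_pos']); yw=st['eef_rot'][2]
d=T[sys.argv[1]]-p
print('t',st['time'],'p',p.round(1),'rpy',np.round(st['eef_rot'],3),'F',np.round(st['ft_force'],1),'w',round(st['gripper_width'],1),
 '\ntool dx,dy cm',((d[0]*np.cos(yw)+d[1]*np.sin(yw))/10).round(2),((d[0]*np.sin(yw)-d[1]*np.cos(yw))/10).round(2),'turn',round(yw-(yaw-np.pi/2),3))
E
python3 -m inch '[[[0,0,0,0.106,0],[0,0,0,0.106,0],[0,0,0,0.106,0],[-1.5,-1.4,0,0,0],[-2.7,-2.5,0,0,0],[-2.7,-2.5,0,0,0],[-2.7,-2.5,0,0,0],[-2.7,-2.5,0,0,0],[-2.7,-2.5,0,0,0],[-2.7,-2.5,0,0,0]]]' 10
python3 -m inch '[[[-2.7,-2.5,0,0,0],[-2.7,-2.5,0,0,0],[-2.7,-2.5,0,0,0],[-2.7,-2.5,0,0,0],[-2.7,-2.5,0,0,0],[-2.7,-2.5,0,0,0],[-2.7,-2.5,0,0,0],[-2.7,-2.5,0,0,0],[-2.7,-2.5,0,0,0],[0,0,0,0,0]]]'
python3 go.py rear
```

```text
time: 1.7
ee_pos: [372.4, -338.7, 205.7]
eef_rot: [-3.141, 0.0, -1.49]
ft_force: [0.3, -0.3, 0.2]
gripper_width: 17.2
time: 2.7
ee_pos: [578.7, -76.8, 205.3]
eef_rot: [-3.14, 0.002, -1.486]
ft_force: [0.2, 0.4, 0.6]
gripper_width: 0.5
t 2.7 p [578.7 -76.8 205.3] rpy [-3.140e+00  2.000e-03 -1.486e+00] F [0.2 0.4 0.6] w 0.5 
tool dx,dy cm -10.89 -10.16 turn 0.007
```

```bash
python3 -m inch '[[[-2.4,-2.2,0,0.007,0],[-2.4,-2.2,0,0,0],[-2.4,-2.2,0,0,0],[-2.4,-2.2,0,0,0],[-1.3,-1.4,1,0,0],[0,0,2,0,0],[0,0,2,0,0],[0,0,1,0,0],[0,0,0,0,0],[0,0,0,0,0]]]'
python3 go.py rear
python3 - <<'E'
from h import *
a=grab('top','t3')['frame'][120:250,240:370]; b=grab('scene','s3')['frame'][110:230,285:405]
o=np.hstack([cv2.resize(x,(400,400),interpolation=cv2.INTER_CUBIC) for x in(a,b)])
cv2.imwrite('pics/v3.png',o[:,:,::-1])
E
```

```text
time: 3.7
ee_pos: [670.7, 34.0, 145.8]
eef_rot: [-3.141, -0.0, -1.5]
ft_force: [-0.5, -0.4, -0.4]
gripper_width: 0.9
t 3.7 p [670.7  34.  145.8] rpy [-3.141 -0.    -1.5  ] F [-0.5 -0.4 -0.4] w 0.9 
tool dx,dy cm -0.62 -0.05 turn -0.007
```

View pics/v3.png

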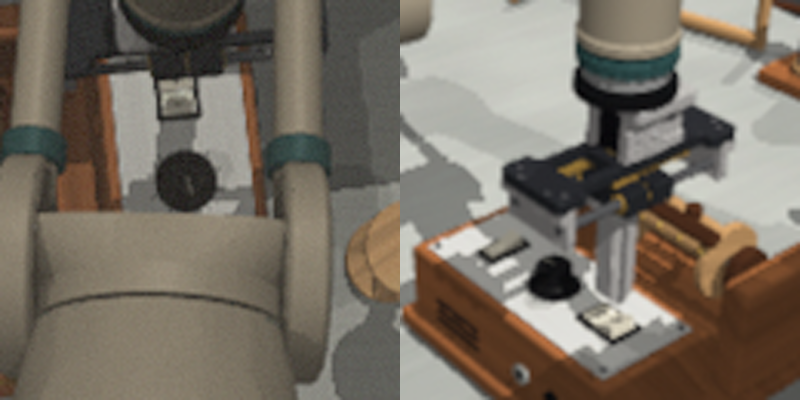

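```bash
python3 -c "
from h import *
s=dict(np.load('pics/s3.npz'));print(proj(s,[670.7,34,145.8]))"
python3 -m inch '[[[-0.6,-0.05,0,-0.007,0],[0,0,0.5,0,0],[0,0,0.5,0,0],[0,0,0.5,0,0],[0,0,0.3,0,0],[0,0,0.2,0,0],[0,0,0.1,0,0],[0,0,0.1,0,0],[0,0,0.1,0,0],[0,0,0,0,0]]]'
python3 go.py rear
```

```text
[348.48202655 199.11456168]
time: 4.8
ee_pos: [671.0, 40.4, 122.7]
eef_rot: [-3.141, -0.0, -1.493]
ft_force: [-1.2, 0.1, 0.3]
gripper_width: -0.0
t 4.8 p [671.   40.4 122.7] rpy [-3.141 -0.    -1.493] F [-1.2  0.1  0.3] w -0.0 
tool dx,dy cm 0.02 0.03 turn 0.0
```

```bash
python3 -m inch '[[[0,0,0.1,0,0],[0,0,0.1,0,0],[0,0,0.1,0,0],[0,0,0.1,0,0],[0,0,0.1,0,0],[0,0,0,0,0],[0,0,0,0,0],[0,0,0,0,0],[0,0,0,0,0],[0,0,0,0,0]]]'
python3 go.py dir
```

```text
time: 5.8
ee_pos: [670.6, 40.5, 117.3]
eef_rot: [3.141, -0.0, -1.493]
ft_force: [-0.5, 0.5, -0.5]
gripper_width: 0.3
t 5.8 p [670.6  40.5 117.3] rpy [ 3.141 -0.    -1.493] F [-0.5  0.5 -0.5] w 0.3 
tool dx,dy cm -1.39 15.19 turn 0.001
```

```bash
python3 -m inch '[[[0,0,-1,0,0],[0,0,-2,0,0],[0,0,-2,0,0],[0,1.5,-0.5,0,0],[-0.4,3,0,0,0],[-0.5,3.5,0,0,0],[-0.5,3.5,0,0,0],[0,2.7,0,0,0],[0,1,0,0,0],[0,0,0,0,0]]]'
python3 go.py dir
python3 - <<'E'
from h import *
a=grab('top','t4')['frame'][120:250,240:370]; b=grab('scene','s4')['frame'][170:230,315:375]
o=np.hstack([cv2.resize(x,(400,400),interpolation=cv2.INTER_CUBIC) for x in(a,b)])
cv2.imwrite('pics/v4.png',o[:,:,::-1])
E
```

```text
time: 6.8
ee_pos: [516.7, 42.6, 172.8]
eef_rot: [-3.141, -0.0, -1.493]
ft_force: [0.8, 0.7, -0.8]
gripper_width: 0.6
t 6.8 p [516.7  42.6 172.8] rpy [-3.141 -0.    -1.493] F [ 0.8  0.7 -0.8] w 0.6 
tool dx,dy cm 0.02 -0.14 turn 0.0
```

View pics/v4.png

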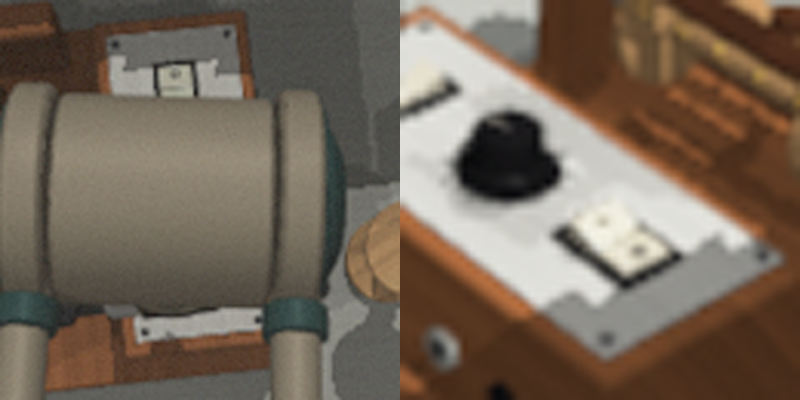

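The main rocker has flipped: its rear half, with the ring, lies flat and bright against the rear bezel, and the front half is raised. Next is the direction rocker.

```bash
python3 -m inch '[[[0,-0.14,0.9,0,0],[0,0,1.5,0,0],[0,0,1.4,0,0],[0,0,0.7,0,0],[0,0,0.3,0,0],[0,0,0.1,0,0],[0,0,0.1,0,0],[0,0,0,0,0],[0,0,0,0,0],[0,0,0,0,0]]]'
python3 go.py dir
python3 -m inch '[[[0,0,0.1,0,0],[0,0,0.1,0,0],[0,0,0.1,0,0],[0,0,0.1,0,0],[0,0,0.1,0,0],[0,0,0,0,0],[0,0,0,0,0],[0,0,0,0,0],[0,0,0,0,0],[0,0,0,0,0]]]'
python3 go.py front
```

```text
time: 7.9
ee_pos: [519.9, 42.7, 122.8]
eef_rot: [-3.141, -0.0, -1.493]
ft_force: [-0.6, 0.1, -0.9]
gripper_width: 0.4
t 7.9 p [519.9  42.7 122.8] rpy [-3.141 -0.    -1.493] F [-0.6  0.1 -0.9] w 0.4 
tool dx,dy cm 0.01 0.18 turn 0.001
time: 8.9
ee_pos: [519.6, 42.7, 117.4]
eef_rot: [3.142, -0.0, -1.493]
ft_force: [1.0, -0.4, 0.6]
gripper_width: 0.8
t 8.9 p [519.6  42.7 117.4] rpy [ 3.142 -0.    -1.493] F [ 1.  -0.4  0.6] w 0.8 
tool dx,dy cm 1.41 -12.65 turn 0.0
```

```bash
python3 -m inch '[[[0,0,-1,0,0],[0,0,-2,0,0],[0,0,-2,0,0],[0,-1,-0.5,0,0],[0.4,-2.5,0,0,0],[0.5,-3,0,0,0],[0.5,-3,0,0,0],[0,-2.2,0,0,0],[0,-0.95,0,0,0],[0,0,0,0,0]]]'
python3 go.py front
python3 - <<'E'
from h import *
a=grab('top','t5')['frame'][195:225,285:315]; b=grab('scene','s5')['frame'][168:208,300:340]
o=np.hstack([cv2.resize(x,(400,400),interpolation=cv2.INTER_CUBIC) for x in(a,b)])
cv2.imwrite('pics/v5.png',o[:,:,::-1])
E
```

```text
time: 9.9
ee_pos: [647.7, 38.7, 171.5]
eef_rot: [3.141, 0.0, -1.493]
ft_force: [-0.5, 0.1, -1.7]
gripper_width: 0.8
t 9.9 p [647.7  38.7 171.5] rpy [ 3.141  0.    -1.493] F [-0.5  0.1 -1.7] w 0.8 
tool dx,dy cm 0.02 0.09 turn 0.001
```

View pics/v5.png

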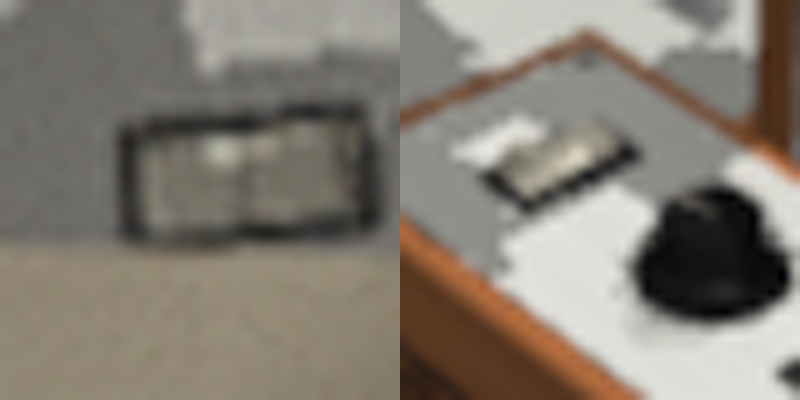

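The direction rocker has flipped: its left end no longer stands above the bezel, and the right end face now shows. Next I press the front half of the main rocker.

```bash
python3 -m inch '[[[0,0.05,0.9,0,0],[0,0,1.5,0,0],[0,0,1.4,0,0],[0,0,0.7,0,0],[0,0,0.2,0,0],[0,0,0.1,0,0],[0,0,0.05,0,0],[0,0,0,0,0],[0,0,0,0,0],[0,0,0,0,0]]]'
python3 go.py front
python3 -m inch '[[[0,0,0.1,0,0],[0,0,0.1,0,0],[0,0,0.1,0,0],[0,0,0.1,0,0],[0,0,0.1,0,0],[0,0,0,0,0],[0,0,0,0,0],[0,0,0,0,0],[0,0,0,0,0],[0,0,0,0,0]]]'
python3 go.py front
python3 -m inch '[[[0,0,-1,0,0],[0,0,-2,0,0],[0,0,-3,0,0],[0,0,-3,0,0],[2,0,-2,0,0],[4,0,0,0,0],[4,0,0,0,0],[4,0,0,0,0],[4,0,0,0,0],[4,0,0,0,0]]]'
python3 -m inch '[[[4,0,0,0,0],[4,0,0,0,0],[4,0,0,0,0],[4,0,0,0,0],[4,0,0,0,0],[4,0,0,0,0],[4,2,0,0,0],[2,2,0,0,0],[0,0,0,0,0],[0,0,0,0,0]]]'
python3 - <<'E'
from h import *
T=grab('top','t6')['frame'];S=grab('scene','s6')['frame']
R=lambda x,w,h:cv2.resize(x,(w,h),interpolation=cv2.INTER_CUBIC)
o=np.zeros((600,800,3),np.uint8)
o[:300,:400]=R(T[115:265,130:330],400,300); o[:300,400:]=R(S[165:225,290:370],400,300)
o[300:,:480]=R(S,480,300); o[300:,480:780]=R(T[139:159,288:308],300,300)
cv2.imwrite('pics/v6.png',o[:,:,::-1])
E
```

```text
time: 11.0
ee_pos: [646.5, 38.6, 124.3]
eef_rot: [-3.141, -0.0, -1.493]
ft_force: [0.1, 0.2, -0.2]
gripper_width: 0.5
t 11.0 p [646.5  38.6 124.3] rpy [-3.141 -0.    -1.493] F [ 0.1  0.2 -0.2] w 0.5 
tool dx,dy cm 0.02 -0.03 turn 0.001
time: 12.0
ee_pos: [646.4, 38.6, 118.8]
eef_rot: [3.142, -0.0, -1.493]
ft_force: [-0.0, 0.5, -0.1]
gripper_width: 0.6
t 12.0 p [646.4  38.6 118.8] rpy [ 3.142 -0.    -1.493] F [-0.   0.5 -0.1] w 0.6 
tool dx,dy cm 0.02 -0.04 turn 0.0
time: 13.0
ee_pos: [663.5, -182.3, 230.0]
eef_rot: [-3.14, -0.001, -1.493]
ft_force: [0.1, 0.6, -0.5]
gripper_width: 0.6
time: 14.0
ee_pos: [646.7, -483.2, 229.5]
eef_rot: [-3.141, 0.0, -1.494]
ft_force: [0.2, -0.1, -0.1]
gripper_width: 0.6
```

View pics/v6.png

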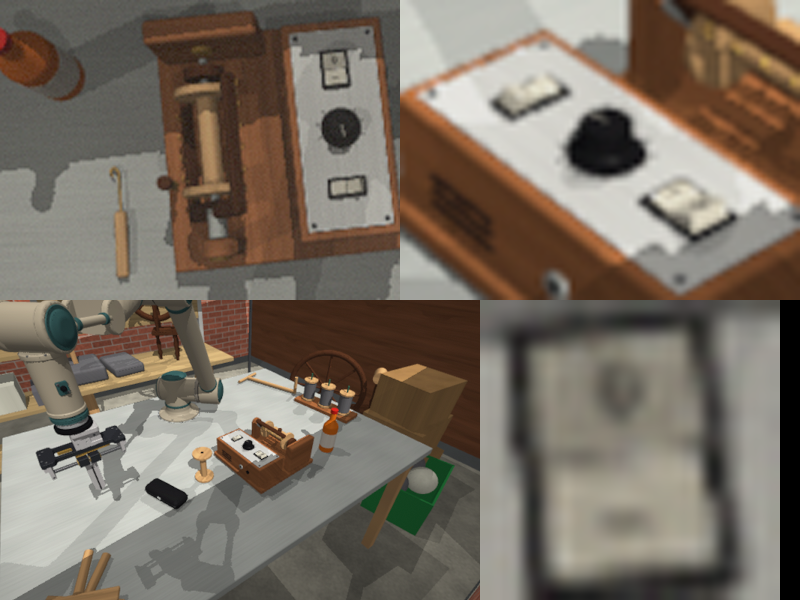

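The last press ended 1.5 mm higher than the others, at 118.8 mm. I'll check numerically whether it snapped by comparing with the earlier on and off pictures.

Run:
```python
from pose import *
L=lambda n:np.load(f'pics/{n}.npz')['frame'].astype(float).mean(2)
ss=slice(184,216);sc=slice(335,362)
A,off,now=L('scene0'),L('s4'),L('s6')
d=lambda a,b,q:np.abs(a[q]-b[q]).mean().round(2)
q=(slice(196,215),slice(338,356))
q=(slice(198,214),slice(339,358))
print('main scene now-on',d(now,A,q),'now-off',d(now,off,q),'on-off',d(A,off,q))
T0,T6=L('top0'),L('t6')
for n,u in(('main',(slice(139,160),slice(289,306))),('dir',(slice(203,214),slice(294,314))),('knob',(slice(169,190),slice(290,311))),('flyer',(slice(145,240),slice(208,262))),('bobbin',(slice(180,225),slice(350,392))),('case',(slice(160,230),slice(402,456)))): print(n,d(T0,T6,u))
R=lambda x:cv2.resize(x[192:216,336:360],(260,260),interpolation=cv2.INTER_CUBIC)
cv2.imwrite('pics/v7.png',np.hstack([R(A),R(off),R(now)]))
```

```text
main scene now-on 7.0 now-off 17.62 on-off 13.9
main 4.48
dir 13.54
knob 3.65
flyer 4.66
bobbin 6.14
case 7.62[ WARN:0@0.230] global loadsave.cpp:1063 imwrite_ Unsupported depth image for selected encoder is fallbacked to CV_8U.
```

View pics/v7.png

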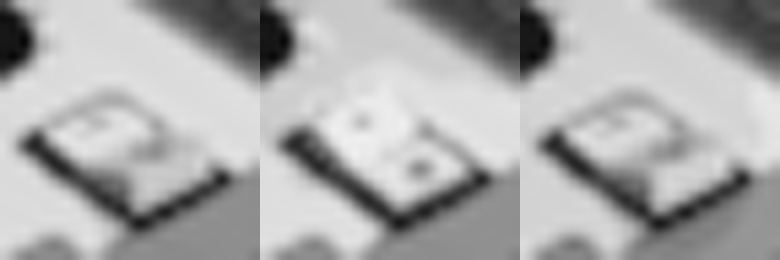

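The main rocker's current view (right) matches the starting "on" view (left) and not the "off" view (middle), so it did snap over. The knob and flyer are unchanged apart from noise and shadow. I'm handing in.

```bash
python3 -c "
from station import ticket,r
print(r.get_state()['time']);print(ticket.finish_job())"
```

```text
14.1
the job is handed in; nothing more can be done
None
```

The spinner is changed over for plying, and I handed the job in at 14.1 s. With the gripper shut, I pressed the main rocker's rear half (off), then the raised left half of the direction rocker, then the main rocker's front half (on). Then I moved the arm clear.

**Last checks**
- **Main rocker:** pictures showed it off after the first press. At the end it matches its starting "on" view (mean difference 7.0, against 17.6 from "off"). The last press stopped about 1.5 mm higher than the other two, at 118.8 mm, so I made this comparison before handing in.
- **Direction rocker:** in the pictures it is now left half down.
- **Knob and flyer:** both look unchanged.
- **Bobbin and case:** they differ slightly more from the first picture (6.1 and 7.6). I put that down to arm shadow, and didn't measure their positions again.
- **Bottle and hook:** I only glanced at these in the last picture, where they were standing and lying as before.
- **Forces:** the readings I took stayed below 2 N. They came between moves, so they don't show the peak of each press.

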